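# Put the wine stopper away in the push-latch tray

## Robot

A 6-joint arm with a two-finger parallel gripper is mounted at the origin on the work surface. World frame = base frame: x ahead of the robot, y to its left, z up, the work surface at z = 0. Lengths are in mm, angles in rad, forces in N, time in s.
With the tool pointing down it reaches from about 350 to 875 mm from the base axis. Payload 4.2 kg.
Tool frame: the origin (TCP) lies at the very end of the fingers, on their centre line; the grasp point (between the pads) lies 19 mm behind it (arm.pinch_z is the distance from the TCP to the grasp point, in mm); x points along the fingers, y is the direction in which the jaws open and shut, and the axes are right-handed (so a half turn about x gives the same grasp; the last joint's range is limited). The gripper opens to 85 mm and grips with 20 to 120 N. Pads are 22 mm wide; open, the fingers measure 114 mm over their backs; the gripper's body (76 mm by 85 mm) begins 54 mm behind the grasp point. The pads swing forward as they close: fully open they stand 13 mm farther back than shut.
Start: joints at [1.403, 0.385, 0.008, 0, -1.194, -0.259], TCP at [258.691, 568.927, 205.312] pointing down, gripper open.
Joint ranges: [-3.14, 3.14], [-1.21, 2.06], [-1.07, 1.41], [-3.16, 2.05], [-2.99, -0.16], [-3.1, 3.1]. Speed limits (rad/s): [2.79, 2.79, 3.14, 3.14, 3.14, 3.14].

## Interface

Orientations are given as a unit quaternion [x, y, z, w].
In Python, from bench import arm gives the robot as it stands.
- The arm moves only by the tool drive_tool, never from a script. Its argument "motion" is a list of rows, each a list of 4 numbers: the shift along the tool's x, y, z in mm, then the turn about the tool's x in degrees. In form: [[dx, dy, dz, spin], ...]. A call has 1 to 10 rows; each row shifts and turns the commanded pose from where the row before left it, along the tool's axes as they then stand; what a row does not reach is not made up. A row lasts 1/12 s, in which the tool goes at most 41.7 mm and 7.16 degrees, less where a joint would pass 70% of its speed; a pose out of reach is approached as far as the arm can. A call with a gripper value outside its range is refused whole. "grip" is the finger opening in mm, from 0 to 85.4, set as the call begins (left out, the last holds). The fingers move at their own pace and stop on an object; the grip force is fixed at half the most. Time passes only in rows, so rows that do not move let the fingers close. It gives the time, the measured TCP pose, the force and the opening at its end, in the units of the state.
- arm.read_state(): the state, without advancing time (a new reading comes with each control period).
- arm.get_image(name): name is "side" or "top" or "wrist"; returns the picture (400x640x3 uint8, red, green, blue); there is no depth.
- arm.calibration(name): a dict with "K" (3x3 intrinsics, pixels), "distortion" ([k1, k2, p1, p2, k3] as OpenCV has them; the pictures are not rectified), "eye" and "attitude" of the camera in the world; the wrist camera has in their place "T_tool_cam" (4x4, takes a point from camera to tool coordinates, whose origin is the TCP and whose axes are the tool frame's). Camera axes: x right, y up, looking along -z (the intrinsics and any distortion apply to the point x, -y, -z); pixel columns grow to the right and rows downward; lengths in mm; the calibration is good to about 2 mm. A picture is of the moment at which its call begins: read the wrist's pose just before it. calibration takes no time and is no camera call.
- arm.job_done(): hands the job in, once; it reports no verdict.
The state is a dict: "clock": time; "joints": joint angles; "joint_vel": joint speeds; "joint_efforts": joint torques, N m; "position": TCP position; "ee_rot": TCP orientation; "contact_force": force on the tool from outside, world axes, zero at the start; "wrist_torque": the same for the moment, N m; "gripper_width": finger opening in mm.
Only numpy, scipy, OpenCV 4.12 (cv2) and the standard library are available. Lean on these libraries where they do the work, as an engineer would, in place of code of your own. Each camera call takes 0.05 s, during which the arm holds its last target. There are 200 camera calls.

## Task

Stand the steel sparkling-wine stopper upright in the empty round pocket of the cabinet's tray, seated fully down. Then press the tray in gently, never forcing it, until its push-push latch catches; let go and make sure that it stays in by itself (if it comes back out, press it again). Leave the pourer standing in its own pocket and do not disturb the other things on the counter.

Things in the scene. Friction and masses are not known exactly. Their poses are not given: they have to be found in the camera images.
- stopper: sparkling-wine stopper: plain steel cylinder 36 mm in diameter, 50 mm tall with a domed top (straight side up to 40 mm), about 0.12 kg, standing upright on the counter in one of three places beside the cabinet. Origin: centre of its underside, z up
- cabinet: fixed low oak box 200 mm deep (x), 240 mm wide (y), 90 mm high, open at the front. Origin: centre of its underside; +x points from its open front into it, which is the direction in which the tray is pressed. The side walls (12 mm thick) reach to x = -100 mm; the top board (underside at 82 mm) starts only at x = -60 mm
- tray (a joint): how far the wooden tray is pressed in along the cabinet's +x, in m: 0 is fully out, where it starts. A spring drives it out at all depths (3 N at 0, 0.6 N more per 10 mm), so it stays in only when latched. The latch is set differently each time, which cannot be seen: latched, the tray reads 0.038 to 0.078; its end of travel lies about 17 mm deeper. It slides freely but damped
- latch (a point): middle of the tray's rear end, where the hidden push-push latch works; moves with the tray. Press to the end of travel and let go: the tray comes back about 17 to 20 mm and stays. Let go too early and it springs all the way out. Pressed to the end again once latched, it is released and springs out
- tray_front (a point): centre of the outer face of the tray's flat upright front panel, 31 mm above the counter; moves with the tray; 180 mm before the cabinet's origin when out. Panel 200 mm wide, 12 mm thick, 4 to 58 mm above the counter, square to the cabinet's x. Pushing it with more than 20 N is forcing it; about 12 N along its travel is enough to latch. On the way the force stays under 10 N; at the end it rises steeply, 2 to 3 N per mm
- pocket (a point): centre of the floor of the empty round pocket in the tray, 40 mm in diameter, 8 mm deep with a small bevel; floor 20 mm and tray surface 28 mm above the counter; moves with the tray. It lies 44 mm behind the outer face of the front panel and 50 mm towards the cabinet's +y from the tray's middle
- pocket_small (a point): centre of the floor of the narrower pocket (30 mm diameter, 8 mm deep), 100 mm from the empty one towards the cabinet's -y; the pourer stands in it
- pourer: bystander: steel pourer, 27 mm base narrowing to a 10 mm spout, 48 mm tall, loose, standing in the small pocket; it rides along with the tray. Origin: centre of its underside
- foil_cutter: bystander: flat steel disc 48 mm in diameter, 18 mm high. Origin: centre of its underside
- bung: bystander: tapered cork bung, 44 mm at the base, 28 mm at the top, 45 mm tall. Origin: centre of its underside
- tumbler: bystander: drinking glass 76 mm in diameter, 100 mm tall. Origin: centre of its underside
- cork_jar: bystander: glass jar 90 mm in diameter, 110 mm tall. Origin: centre of its underside
- bottle_a: bystander: green wine bottle 74 mm in diameter, 300 mm tall. Origin: centre of its underside
- bottle_b: bystander: amber wine bottle 74 mm in diameter, 300 mm tall. Origin: centre of its underside
Things that resemble listed ones, but are neither listed nor needed, are in the scene too. What is shaped like the stopper but pink or red is not meant.

How it is judged:
By the outcome, as a careful person would: the job done as asked, in the order asked, and still so for the second after the job is handed in, with the robot touching nothing.
It also fails if it takes over 67 s, if anything falls off the work surface, if the arm or the gripper's body presses on something with over 40 N, if the wrist force passes 120 N, or if a joint passes its speed limit or range.

## Working session

There is one attempt and no reset: what is moved stays moved. The work goes in short steps, Python scripts to look and compute and a tool call to move; the robot and the scene stay as the last step left them, time stands still between calls to the robot, and variables do not carry over. Pictures are saved under pics/ and viewed, about 8 in all and at most 12, crops included, and the job is handed in when it is done.

Besides the shell and the picture viewer there is one more tool, called after "Request:" as name([rows], argument=value, ...), one row to a line, values as JSON. drive_tool: Moves the arm, as the interface text tells. Its arguments: {"type":"object","properties":{"motion":{"type":"array"},"grip":{"type":"number"}},"required":["motion"]}

```bash
mkdir -p pics; ls
python3 - <<'E'
from bench import arm
import cv2,numpy as np
np.set_printoptions(precision=4,suppress=True)
s=arm.read_state(); print(s['clock'],s['position'],s['ee_rot'],s['gripper_width'],s['contact_force'])
for n in ("side","top","wrist"):
    im=arm.get_image(n); cv2.imwrite(f"pics/{n}0.png",im[:,:,::-1])
    print(n,arm.calibration(n))
E
```

```text
pics
0.0 [258.4355 568.3458 204.211 ] [-0.6909  0.1506  0.6912  0.149 ] 85.56254415918919 [-0.3271  0.1115 -0.1747]
side {'K': array([[508.9121,   0.    , 322.183 ],
       [  0.    , 508.9121, 191.9897],
       [  0.    ,   0.    ,   1.    ]]), 'distortion': array([0.0132, 0.    , 0.    , 0.    , 0.    ]), 'eye': array([-306.8667, 1048.6745,  799.9751]), 'attitude': array([-0.1696,  0.4737,  0.8179, -0.2791])}
top {'K': array([[405.6184,   0.    , 320.6797],
       [  0.    , 405.6184, 198.5465],
       [  0.    ,   0.    ,   1.    ]]), 'distortion': array([-0.0141,  0.    ,  0.    ,  0.    ,  0.    ]), 'eye': array([ 317.9665,   12.9972, 1310.707 ]), 'attitude': array([ 0.0515, -0.0576, -0.698 ,  0.7119])}
wrist {'K': array([[305.3961,   0.    , 313.64  ],
       [  0.    , 305.3961, 202.3064],
       [  0.    ,   0.    ,   1.    ]]), 'distortion': array([-0.0003,  0.    ,  0.    ,  0.    ,  0.    ]), 'T_tool_cam': array([[  -0.0005,    0.2742,   -0.9617, -170.0266],
       [   1.    ,   -0.0004,   -0.0007,    1.5932],
       [  -0.0006,   -0.9617,   -0.2742,  -69.0973],
       [   0.    ,    0.    ,    0.    ,    1.    ]])}
```

View pics/top0.png

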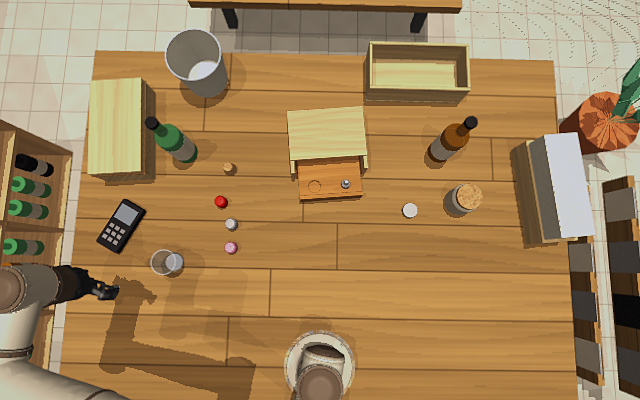

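View pics/side0.png

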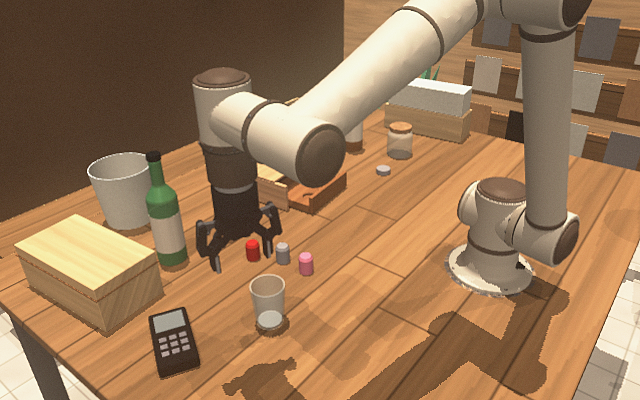

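The three candidates in top/side pixels are red (221,201)/(253,250), grey steel (231,224)/(283,253) and pink (231,248)/(306,264). The grey one fits, since it is steel and has the stopper's shape. The flat grey disc at (410,210) is the foil cutter. I'll confirm in a crop and measure.

```bash
cat > h.py <<'E'
import cv2,numpy as np
from scipy.spatial.transform import Rotation as R
from bench import arm
np.set_printoptions(precision=2,suppress=True)
def cam(n,s=None):
    c=arm.calibration(n)
    if 'eye' in c: return c['K'],c['distortion'],R.from_quat(c['attitude']).as_matrix(),np.array(c['eye'])
    T=np.eye(4);T[:3,:3]=R.from_quat(s['ee_rot']).as_matrix();T[:3,3]=s['position'];T=T@c['T_tool_cam']
    return c['K'],c['distortion'],T[:3,:3],T[:3,3]
def ray(c,uv):
    p=cv2.undistortPoints(np.array([[uv]],float),c[0],c[1])[0,0]
    d=c[2]@np.array([p[0],-p[1],-1]); return c[3],d/np.linalg.norm(d)
def onz(c,uv,z):
    o,d=ray(c,uv); return o+d*(z-o[2])/d[2]
def tri(obs):
    A=np.zeros((3,3));b=np.zeros(3)
    for c,uv in obs:
        o,d=ray(c,uv);P=np.eye(3)-np.outer(d,d);A+=P;b+=P@o
    x=np.linalg.solve(A,b); return x,[float(np.linalg.norm(np.cross(x-ray(c,uv)[0],ray(c,uv)[1]))) for c,uv in obs]
def proj(c,X):
    p=c[2].T@(np.array(X,float)-c[3]); p=np.array([p[0],-p[1],-p[2]])
    return cv2.projectPoints(p.reshape(1,1,3),np.zeros(3),np.zeros(3),c[0],c[1])[0].ravel()
E
python3 - <<'E'
from h import *
t=cv2.imread('pics/top0.png');s=cv2.imread('pics/side0.png')
def blob(im,x0,y0,x1,y1):
    hsv=cv2.cvtColor(im,cv2.COLOR_BGR2HSV)[y0:y1,x0:x1]
    m=((hsv[...,1]<70)&(hsv[...,2]>60)).astype(np.uint8)
    n,l,st,ce=cv2.connectedComponentsWithStats(m)
    i=1+np.argmax(st[1:,4]); return st[i]+[x0,y0,0,0,0],ce[i]+[x0,y0]
ct,cs=cam('top'),cam('side')
a=blob(t,222,215,240,236);b=blob(s,272,238,294,270);print(a,b)
print(tri([(ct,a[1]),(cs,b[1])]), onz(ct,a[1],30),onz(cs,b[1],25))
for nm,uv,z in [('red',(221,201),40),('pink',(231,248),40),('panelL',(300,199),58),('panelR',(363,195),58),('cabL',(288,111),90),('cabR',(365,107),90),('cabFL',(291,163),90),('cabFR',(368,157),90),('pock',(315,186),28),('pourer',(346,183),60)]: print(nm,onz(ct,uv,z))
c1=cv2.resize(t[100:250,200:380],None,fx=4,fy=4,interpolation=cv2.INTER_CUBIC);cv2.imwrite('pics/crop1.png',c1)
c2=cv2.resize(s[150:280,190:390],None,fx=4,fy=4,interpolation=cv2.INTER_CUBIC);cv2.imwrite('pics/crop2.png',c2)
E
```

```text
(array([225, 218,  12,  12, 106]), array([230.45, 223.28])) (array([276, 242,  13,  22, 250]), array([282.08, 252.94]))
(array([432.92, 288.68,  23.37]), [0.20100542945523064, 0.2010054294551368]) [432.49 287.38  30.  ] [431.17 290.19  25.  ]
red [501.57 318.84  40.  ]
pink [354.68 279.5   40.  ]
panelL [510.33  68.5   58.  ]
panelR [ 527.06 -128.44   58.  ]
cabL [785.16 112.44  90.  ]
cabR [ 804.01 -130.45   90.  ]
cabFL [617.23  97.86  90.  ]
cabFR [ 641.44 -140.03   90.  ]
pock [558.21  22.76  28.  ]
pourer [563.83 -74.64  60.  ]
```

View pics/crop1.png

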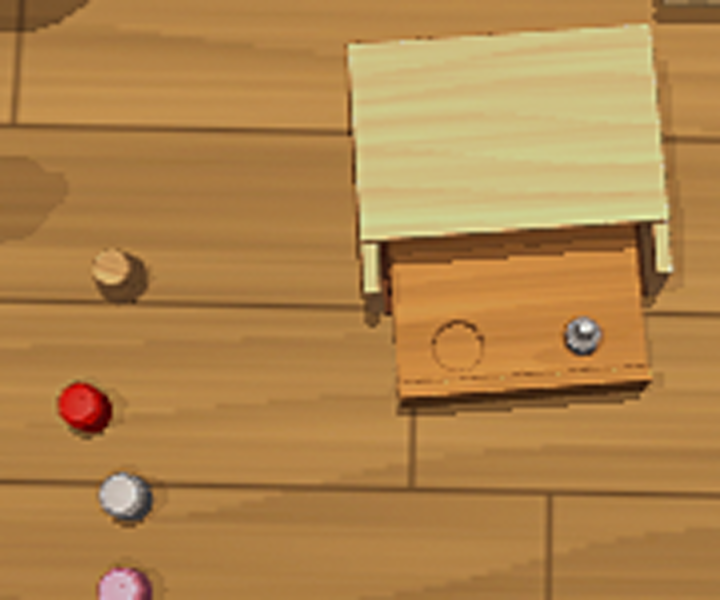

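The crop confirms it: grey steel cylinder at crop (125,497), i.e. (231,224), with red above it and pink below. The tray's empty pocket is at crop (458,345), i.e. (314,186), and the pourer is at (346,183). Next I'll compute the move to a spot above the stopper.

```bash
cat >> h.py <<'E'
def delta(target,yaw=0.086,s=None):
    """mm along tool axes to target after spin (deg about tool x) that aligns jaws with cabinet y"""
    s=s or arm.read_state();M=R.from_quat(s['ee_rot']).as_matrix()
    yd=np.array([-np.sin(yaw),np.cos(yaw),0])
    a=np.degrees(np.arctan2(yd@M[:,2],yd@M[:,1])); a=(a+90)%180-90
    p=np.array(s['position']); print('pos',p,'axes\n',M.T,'joints',np.array(s['joints']),'clock',s['clock'])
    print('spin',a,'delta now',M.T@(np.array(target)-p),'after spin',(M@R.from_euler('x',a,degrees=True).as_matrix()).T@(np.array(target)-p))
E
python3 -c "
from h import *
delta([425,289,150])"
```

```text
pos [258.51 568.5  204.47] axes
 [[-0.   -0.   -1.  ]
 [-0.41 -0.91  0.  ]
 [-0.91  0.41 -0.  ]] joints [ 1.4   0.39  0.01 -0.   -1.19 -0.26] clock 0.15
spin -29.38963288374157 delta now [  54.82  185.38 -267.27] after spin [  54.82  292.68 -141.9 ]
```

Request:
drive_tool([
  [0,18.5,-26.7,0],
  [0,18.5,-26.7,0],
  [0,18.5,-26.7,0],
  [0,18.5,-26.7,0],
  [0,18.5,-26.7,0],
  [0,18.5,-26.7,0],
  [0,18.5,-26.7,0],
  [0,18.5,-26.7,0],
  [0,18.5,-26.7,0],
  [0,18.5,-26.7,0],
])

```text
clock: 0.98
position: [425.5, 288.4, 205.2]
ee_rot: [-0.691, 0.15, 0.691, 0.15]
contact_force: [0.9, -0.1, 0.3]
gripper_width: 85.4
```

Request:
drive_tool([
  [10,0,0,-5.9],
  [10,0,0,-5.9],
  [10,0,0,-5.9],
  [10,0,0,-5.9],
  [10,0,0,-5.9],
  [0,0,0,0],
  [0,0,0,0],
])

```text
clock: 1.57
position: [424.9, 289.7, 154.9]
ee_rot: [-0.706, -0.03, 0.707, -0.031]
contact_force: [-0.2, -0.7, -0.7]
gripper_width: 85.4
```

Run:
```python
from h import *
s=arm.read_state();im=arm.get_image('wrist')[:,:,::-1].copy();cv2.imwrite('pics/w1.png',im)
np.save('w1.npy',np.r_[s['position'],s['ee_rot']])
delta([433,288.5,16],s=s);print(proj(cam('wrist',s),[433,288,0]),s['contact_force'])
```

```text
pos [424.94 289.66 154.89] axes
 [[-0.   -0.   -1.  ]
 [ 0.09 -1.    0.  ]
 [-1.   -0.09  0.  ]] joints [ 0.91  0.24 -0.33  0.   -0.99  0.74] clock 1.5667
spin -0.030705871877842128 delta now [138.89   1.68  -8.07] after spin [138.89   1.68  -8.07]
[314.37 173.37] [-0.22 -0.69 -0.71]
```

View pics/w1.png

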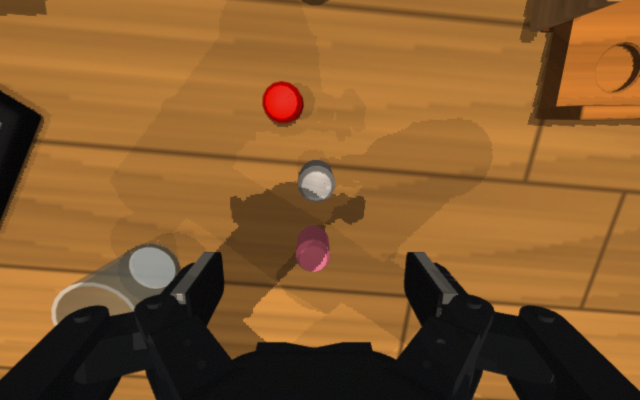

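Wrist view: steel stopper at (316,181), red at (283,102), pink at (313,250). The tray corner and the pocket edge are at the upper right, around (615,68). I'll refine the stopper with this view.

Run:
```python
from h import *
q=np.load('w1.npy');s=dict(position=q[:3],ee_rot=q[3:]);cw=cam('wrist',s);ct=cam('top');cs=cam('side')
im=cv2.imread('pics/w1.png');x0,y0=285,150
hsv=cv2.cvtColor(im,cv2.COLOR_BGR2HSV)[y0:215,x0:350]
m=(hsv[...,1]<80).astype(np.uint8);n,l,st,ce=cv2.connectedComponentsWithStats(m);i=1+np.argmax(st[1:,4])
print(st[i],ce[i]+[x0,y0]);u=ce[i]+[x0,y0]
a,b=(230.45,223.28),(282.08,252.94)
print(tri([(cw,u),(ct,a)]),tri([(cw,u),(cs,b)]),tri([(cw,u),(ct,a),(cs,b)]),onz(cw,u,25))
# predicted silhouette centroid of 36x40+dome cylinder at guess, to compare
def sil(c,x,y):
    P=[]
    for z,r in [(0,18),(40,18),(46,13),(50,4)]:
        for t in np.linspace(0,6.28,24): P.append(proj(c,[x+r*np.cos(t),y+r*np.sin(t),z]))
    hl=cv2.convexHull(np.array(P,np.float32));M=cv2.moments(hl);return np.array([M['m10'],M['m01']])/M['m00'],cv2.boundingRect(hl)
for c in (cw,ct,cs): print(sil(c,433,288.5))
print(st[i][:2]+[x0,y0])
```

```text
[  13   10   37   42 1192] [315.91 181.08]
(array([432.04, 286.49,  34.51]), [0.08413459125235181, 0.08413459125236189]) (array([431.03, 287.7 ,  24.21]), [1.858511582374448, 1.8585115823745333]) (array([431.71, 287.97,  24.55]), [2.4551790934430135, 1.3787857016326823, 1.3976574439947629]) [429.98 286.29  25.  ]
(array([313.98, 178.3 ]), (295, 156, 38, 44))
(array([230.64, 223.37]), (223, 217, 15, 13))
(array([282.06, 253.73]), (274, 242, 16, 23))
[298 160]
```

Request:
drive_tool([
  [20,3,-6,0],
  [30,0,0,0],
  [30,0,0,0],
  [25,0,0,0],
  [18,0,0,0],
  [10,0,0,0],
  [5,0,0,0],
  [1,0,0,0],
  [0,0,0,0],
])

```text
clock: 2.37
position: [432.0, 288.3, 17.2]
ee_rot: [0.707, 0.031, -0.706, 0.031]
contact_force: [0.3, 0.9, 0.2]
gripper_width: 85.4
```

Request:
drive_tool([
  [0,0,0,0],
  [0,0,0,0],
  [0,0,0,0],
  [0,0,0,0],
  [0,0,0,0],
  [0,0,0,0],
  [0,0,0,0],
  [0,0,0,0],
  [0,0,0,0],
  [0,0,0,0],
], grip=30)

```text
clock: 3.2
position: [431.6, 287.7, 16.7]
ee_rot: [0.707, 0.031, -0.706, 0.031]
contact_force: [-0.5, -0.2, 4.8]
gripper_width: 30.0
```

Opening is 30, which is less than 36. That's suspicious, so I'll look.

Run:
```python
from h import *
a=arm.get_image('wrist')[150:350,200:420,::-1];s=arm.get_image('side')[170:300,200:360,::-1]
a=cv2.resize(a,(440,400));s=cv2.resize(s,(360,400*360//443));b=np.zeros((400,800,3),np.uint8);b[:,:440]=a;b[:s.shape[0],440:]=s
cv2.imwrite('pics/c3.png',b);q=arm.read_state();print(q['contact_force'],q['gripper_width'])
```

```text
[-0.76  0.64  5.13] 30.454231497047676
```

View pics/c3.png

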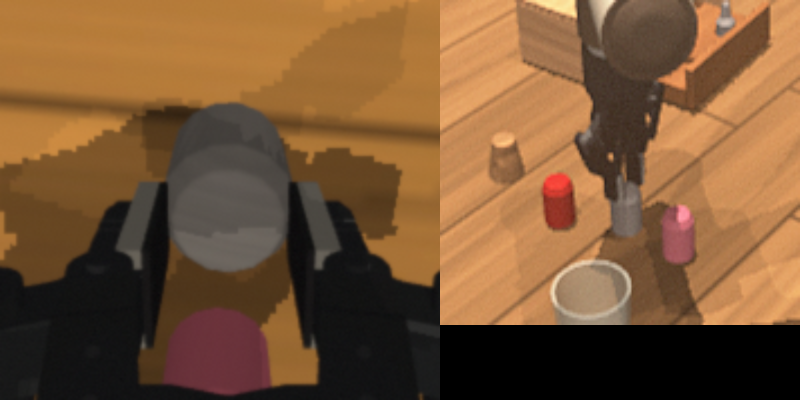

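Request:
drive_tool([
  [0,0,0,0],
  [0,0,0,0],
  [0,0,0,0],
  [0,0,0,0],
], grip=15)

```text
clock: 3.63
position: [431.6, 287.7, 17.0]
ee_rot: [0.707, 0.031, -0.706, 0.031]
contact_force: [-1.0, -0.8, 7.3]
gripper_width: 27.1
```

Run:
```python
from h import *
c=cam('side')
for z in (17,30,40): print(z,proj(c,[432,310,z]),proj(c,[421,310,z]),proj(c,[443,310,z]))
```

```text
17 [276.75 259.12] [279.97 260.72] [273.56 257.53]
30 [276.45 254.97] [279.69 256.56] [273.25 253.39]
40 [276.23 251.75] [279.47 253.33] [273.01 250.18]
```

Request:
drive_tool([
  [-3,0,0,0],
  [-5,0,0,0],
  [-6,0,0,0],
  [-6,0,0,0],
  [0,0,0,0],
  [0,0,0,0],
])

```text
clock: 4.13
position: [431.6, 287.8, 36.8]
ee_rot: [0.707, 0.031, -0.706, 0.031]
contact_force: [0.2, 0.0, -1.3]
gripper_width: 26.8
```

Run:
```python
from h import *
a=arm.get_image('wrist')[150:350,200:420,::-1];s=arm.get_image('side')[190:290,230:330,::-1]
a=cv2.resize(a,(440,400));s=cv2.resize(s,(360,360),interpolation=cv2.INTER_CUBIC);b=np.zeros((400,800,3),np.uint8);b[:,:440]=a;b[:s.shape[0],440:]=s
cv2.imwrite('pics/c4.png',b);q=arm.read_state();print(q['contact_force'],q['gripper_width'],q['position'])
```

```text
[ 0.53 -1.16 -1.63] 26.27782541348512 [431.24 287.4   36.19]
```

View pics/c4.png

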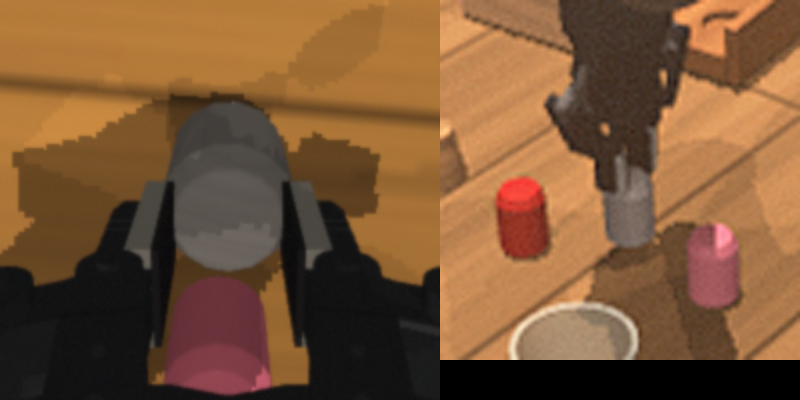

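Run:
```python
from h import *
s=dict(position=[0,0,0],ee_rot=[0,0,0,1]);c=cam('wrist',s)
for u,v,x,n in [(314,201.5,17,'base far edge'),(314,285,-26,'dome near edge')]:
    o,d=ray(c,(u,v)); print(n,o+d*(x-o[0])/d[0])
for zc in (-8,-4,0,4):
    P=[]
    for X,r in [(17,18),(-23,18),(-29,13),(-33,4)]:
        for t in np.linspace(0,6.28,36): P.append(proj(c,[X,r*np.cos(t),zc+r*np.sin(t)]))
    P=np.array(P);print(zc,P.min(0),P.max(0))
print('pads',[proj(c,[-19,y,z]) for y in(-18,18) for z in(-11,11)],[proj(c,[0,y,z]) for y in(-18,18) for z in(-11,11)])
delta([0,0,0])
```

```text
base far edge [ 17.     1.49 -15.52]
dome near edge [-26.     1.44  18.45]
-8 [276.48 185.45] [346.05 267.91]
-4 [276.73 191.65] [345.82 274.64]
0 [276.98 197.77] [345.59 281.27]
4 [277.22 203.83] [345.37 287.82]
pads [array([277.14, 228.32]), array([278.43, 266.07]), array([345.43, 228.34]), array([344.26, 266.08])] [array([280.83, 216.78]), array([281.88, 251.18]), array([342.17, 216.8 ]), array([341.22, 251.2 ])]
pos [431.24 287.4   36.19] axes
 [[-0.   -0.   -1.  ]
 [ 0.09 -1.    0.  ]
 [-1.   -0.09  0.  ]] joints [ 0.9   0.4  -0.47 -0.   -0.71  0.76] clock 4.2333
spin 0.1063039515511548 delta now [ 36.34 248.45 454.78] after spin [ 36.34 249.3  454.32]
```

Held. The pads sink slightly into the stopper in the picture, which explains the small opening reading. The force reading shows about 1.3–1.6 N, roughly its weight. Lift and go to just in front of the tray to measure the pocket.

Request:
drive_tool([
  [-30,0,0,0],
  [-34,20,-4,0],
  [-10,30,-7,0],
  [0,34,-8,0],
  [0,34,-8,0],
  [0,34,-8,0],
  [0,34,-8,0],
  [0,34,-8,0],
  [0,30,-6,0],
  [0,23,-4,0],
])

```text
clock: 5.07
position: [516.2, 18.7, 109.9]
ee_rot: [-0.706, -0.03, 0.707, -0.031]
contact_force: [-0.1, 0.2, -1.3]
gripper_width: 26.9
```

Request:
drive_tool([
  [0,0,0,0],
  [0,0,0,0],
  [0,0,0,0],
])

```text
clock: 5.32
position: [515.8, 21.0, 110.0]
ee_rot: [-0.706, -0.031, 0.707, -0.031]
contact_force: [-0.7, -0.6, -2.5]
gripper_width: 26.9
```

Run:
```python
from h import *
s=arm.read_state();im=arm.get_image('wrist')[:,:,::-1].copy();cv2.imwrite('pics/w2.png',im);np.save('w2.npy',np.r_[s['position'],s['ee_rot']])
c=cam('wrist',s);delta([558,23,50],s=s);print(s['contact_force'],s['gripper_width'],'pocket pred',proj(c,[558.2,23,28]))
```

```text
pos [515.85  21.01 109.96] axes
 [[-0.   -0.   -1.  ]
 [ 0.09 -1.   -0.  ]
 [-1.   -0.09  0.  ]] joints [ 0.36  0.3  -0.39 -0.   -0.89  1.3 ] clock 5.3167
spin 0.09276502554524768 delta now [ 59.93   1.71 -42.21] after spin [ 59.93   1.64 -42.21]
[-0.71 -0.6  -2.49] 26.910901912117243 pocket pred [314.17 148.18]
```

View pics/w2.png

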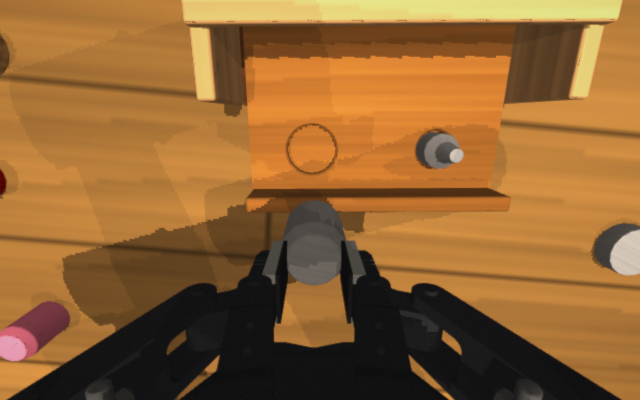

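Wrist view: pocket ring centred near (312,149), pourer at (438,149), panel edge level at row 212 (so yaw is aligned), held stopper at (314,240). Next, an accurate ring fit.

Run:
```python
from h import *
q=np.load('w2.npy');s=dict(position=q[:3],ee_rot=q[3:]);c=cam('wrist',s);ct=cam('top')
def ring(im,x0,y0,x1,y1,k):
    g=cv2.cvtColor(im,cv2.COLOR_BGR2GRAY)[y0:y1,x0:x1]
    bh=cv2.morphologyEx(g,cv2.MORPH_BLACKHAT,np.ones((k,k)))
    n,l,st,ce=cv2.connectedComponentsWithStats((bh>18).astype(np.uint8))
    i=1+np.argmax(st[1:,2]*st[1:,3]); p=np.argwhere(l==i)[:,::-1].astype(np.float32)
    return np.array(cv2.fitEllipse(cv2.convexHull(p))[0])+[x0,y0],cv2.fitEllipse(cv2.convexHull(p))[1],st[i]
a=ring(cv2.imread('pics/w2.png'),275,110,350,184,7);b=ring(cv2.imread('pics/top0.png'),303,176,327,195,5)
print(a,b);print('wrist z28',onz(c,a[0],28),'top',onz(ct,b[0],28),tri([(c,a[0]),(ct,b[0])]))
im=cv2.imread('pics/w2.png');h=cv2.cvtColor(im,cv2.COLOR_BGR2HSV)
for col in (308,314,320): print(col,[(r,*h[r,col][1:]) for r in (*range(192,208,2),*range(278,294,2))])
for r in (215,225): print(r,[(u,h[r,u][1]) for u in (*range(280,296,2),*range(334,352,2))])
```

```text
(array([311.26, 148.79]), (52.111515045166016, 52.614925384521484), array([ 10,  13,  53,  52, 505], dtype=int32)) (array([313.5 , 185.53]), (11.511281967163086, 13.201936721801758), array([ 5,  4, 12, 12, 27], dtype=int32))
wrist z28 [557.5   25.32  28.  ] top [559.64  27.61  28.  ] (array([558.25,  26.43,  35.62]), [1.0918178490203205, 1.0918178490202994])
308 [(192, np.uint8(189), np.uint8(70)), (194, np.uint8(195), np.uint8(64)), (196, np.uint8(191), np.uint8(72)), (198, np.uint8(195), np.uint8(93)), (200, np.uint8(146), np.uint8(94)), (202, np.uint8(34), np.uint8(75)), (204, np.uint8(30), np.uint8(76)), (206, np.uint8(30), np.uint8(76)), (278, np.uint8(33), np.uint8(109)), (280, np.uint8(31), np.uint8(107)), (282, np.uint8(36), np.uint8(105)), (284, np.uint8(110), np.uint8(127)), (286, np.uint8(173), np.uint8(165)), (288, np.uint8(171), np.uint8(167)), (290, np.uint8(174), np.uint8(170)), (292, np.uint8(174), np.uint8(169))]
314 [(192, np.uint8(193), np.uint8(70)), (194, np.uint8(184), np.uint8(65)), (196, np.uint8(190), np.uint8(71)), (198, np.uint8(186), np.uint8(93)), (200, n
[... 1051 characters left out ...]
168)), (284, np.uint8(168)), (286, np.uint8(168)), (288, np.uint8(135)), (290, np.uint8(35)), (292, np.uint8(28)), (294, np.uint8(31)), (334, np.uint8(34)), (336, np.uint8(31)), (338, np.uint8(75)), (340, np.uint8(170)), (342, np.uint8(168)), (344, np.uint8(171)), (346, np.uint8(168)), (348, np.uint8(171)), (350, np.uint8(168))]
225 [(280, np.uint8(175)), (282, np.uint8(173)), (284, np.uint8(170)), (286, np.uint8(76)), (288, np.uint8(32)), (290, np.uint8(28)), (292, np.uint8(28)), (294, np.uint8(31)), (334, np.uint8(27)), (336, np.uint8(28)), (338, np.uint8(32)), (340, np.uint8(29)), (342, np.uint8(137)), (344, np.uint8(170)), (346, np.uint8(170)), (348, np.uint8(170)), (350, np.uint8(166))]
```

Run:
```python
from h import *
q=np.load('w2.npy');s=dict(position=q[:3],ee_rot=q[3:]);c=cam('wrist',s);M=R.from_quat(q[3:]).as_matrix()
e=onz(c,(313.6,200.3),q[2]-17); n=onz(c,(313.6,284.8),q[2]+26)
print('stopper far base',M.T@(e-q[:3]),'dome near',M.T@(n-q[:3]))
for z in(28,26): print('pocket tool',M.T@(onz(c,(311.3,148.8),z)-q[:3]))
```

```text
stopper far base [ 16.99   1.24 -16.32] dome near [-25.99   1.23  18.34]
pocket tool [ 81.93  -0.62 -41.92]
pocket tool [ 83.93  -0.63 -41.71]
```

Request:
drive_tool([
  [0,-1.9,-20,0],
  [0,0,-23.7,0],
  [20,0,0,0],
  [20,0,0,0],
  [10,0,0,0],
  [5,0,0,0],
  [0,0,0,0],
  [0,0,0,0],
  [0,0,0,0],
])

```text
clock: 6.12
position: [560.3, 27.1, 56.5]
ee_rot: [0.707, 0.032, -0.706, 0.031]
contact_force: [0.1, 0.1, -1.4]
gripper_width: 26.6
```

Run:
```python
from h import *
s=arm.read_state();im=arm.get_image('wrist')[:,:,::-1].copy();np.save('w3.npy',np.r_[s['position'],s['ee_rot']]);cv2.imwrite('pics/w3f.png',im)
c=cam('wrist',s);print(s['position'],s['contact_force'],s['gripper_width'])
cv2.imwrite('pics/w3.png',cv2.resize(im[140:300,220:420],None,fx=3.5,fy=3.5))
```

```text
[560.33  27.15  56.5 ] [ 0.08  0.12 -1.43] 26.567994121172998
```

View pics/w3.png

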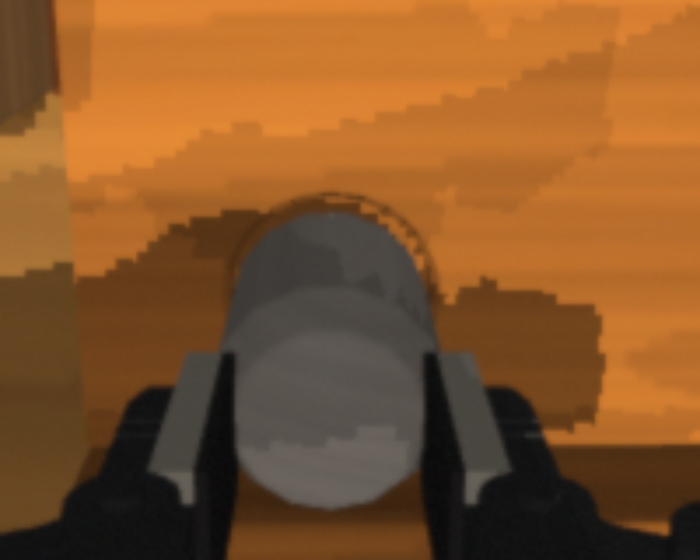

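Crop: ring's far edge is at row 192 and the stopper's base edge at row 211. Laterally they are centred (ring about 332, stopper about 331). I'll check the fore-aft offset.

Run:
```python
from h import *
q=np.load('w3.npy');s=dict(position=q[:3],ee_rot=q[3:]);c=cam('wrist',s);M=R.from_quat(q[3:]).as_matrix()
f=lambda u,v,z:M.T@(onz(c,(u,v),z)-q[:3])
for dz in(0,-1.5): print('ring far->centre z',f(314,140+193/3.5,28+dz)[2]+20,'stopper',f(314,200.3,q[2]-17)[2]+18)
print('ring y',f(220+228/3.5,217,28)[1],f(220+437/3.5,217,28)[1],'stopper y',f(220+331/3.5,200,q[2]-17)[1])
```

```text
ring far->centre z 3.298599528034142 stopper 1.691727477614144
ring far->centre z 3.6888423873502596 stopper 1.691727477614144
ring y -18.255429995819288 22.6785783687039 stopper y 1.8527611971590254
```

Request:
drive_tool([
  [4,0.2,1.3,0],
  [4,0,0,0],
  [2,0,0,0],
  [1.5,0,0,0],
  [1.5,0,0,0],
  [1,0,0,0],
  [0,0,0,0],
])

```text
clock: 6.75
position: [558.2, 26.3, 41.0]
ee_rot: [-0.706, -0.031, 0.707, -0.031]
contact_force: [-0.2, -0.1, -2.6]
gripper_width: 26.6
```

Already about 4 mm inside with no contact force. Continuing slowly.

Request:
drive_tool([
  [1,0,0,0],
  [1,0,0,0],
  [1,0,0,0],
  [0,0,0,0],
  [0,0,0,0],
])

```text
clock: 7.17
position: [558.2, 26.4, 38.2]
ee_rot: [-0.706, -0.031, 0.706, -0.031]
contact_force: [-0.7, 0.3, -1.0]
gripper_width: 26.4
```

Request:
drive_tool([
  [0.7,0,0,0],
  [0.7,0,0,0],
  [0,0,0,0],
  [0,0,0,0],
])

```text
clock: 7.5
position: [558.6, 26.4, 37.2]
ee_rot: [0.707, 0.031, -0.706, 0.031]
contact_force: [-0.2, -0.3, 0.0]
gripper_width: 26.6
```

Request:
drive_tool([
  [0.6,0,0,0],
  [0.6,0,0,0],
  [0,0,0,0],
  [0,0,0,0],
])

```text
clock: 7.83
position: [558.7, 26.4, 37.1]
ee_rot: [0.707, 0.031, -0.706, 0.031]
contact_force: [-2.2, 0.5, 7.3]
gripper_width: 26.9
```

Seated: contact at TCP 37 puts the underside at 20 mm. Release and rise.

Request:
drive_tool([
  [-0.8,0,0,0],
  [0,0,0,0],
  [0,0,0,0],
  [0,0,0,0],
  [0,0,0,0],
  [0,0,0,0],
], grip=65)

```text
clock: 8.33
position: [558.2, 26.3, 36.3]
ee_rot: [-0.706, -0.031, 0.707, -0.031]
contact_force: [0.2, 0.6, 1.0]
gripper_width: 64.9
```

Request:
drive_tool([
  [-10,0,0,0],
  [-25,0,0,0],
  [-30,0,0,0],
  [-10,0,25,0],
  [0,0,35,0],
  [0,0,35,0],
  [0,25,25,0],
  [0,25,0,0],
  [0,0,0,0],
  [0,0,0,0],
])

```text
clock: 9.17
position: [443.4, -34.6, 112.5]
ee_rot: [0.707, 0.031, -0.706, 0.03]
contact_force: [-0.1, -0.9, -0.2]
gripper_width: 64.9
```

Run:
```python
from h import *
s=arm.read_state();im=arm.get_image('wrist')[:,:,::-1].copy();np.save('w4.npy',np.r_[s['position'],s['ee_rot']])
c=cam('wrist',s);delta([560,25,37],s=s)
sd=arm.get_image('side')[:,:,::-1];cv2.imwrite('pics/w4f.png',im)
b=np.zeros((600,640,3),np.uint8);b[:400]=im;b[400:,:320]=cv2.resize(sd[130:230,240:400],(320,200));cv2.imwrite('pics/w4.png',b)
```

```text
pos [443.36 -34.59 112.54] axes
 [[ 0.    0.   -1.  ]
 [ 0.09 -1.   -0.  ]
 [-1.   -0.09 -0.  ]] joints [ 0.29  0.18 -0.55  0.   -0.84  1.37] clock 9.1667
spin 0.025468589564013655 delta now [  75.79  -49.28 -121.19] after spin [  75.79  -49.34 -121.17]
```

View pics/w4.png

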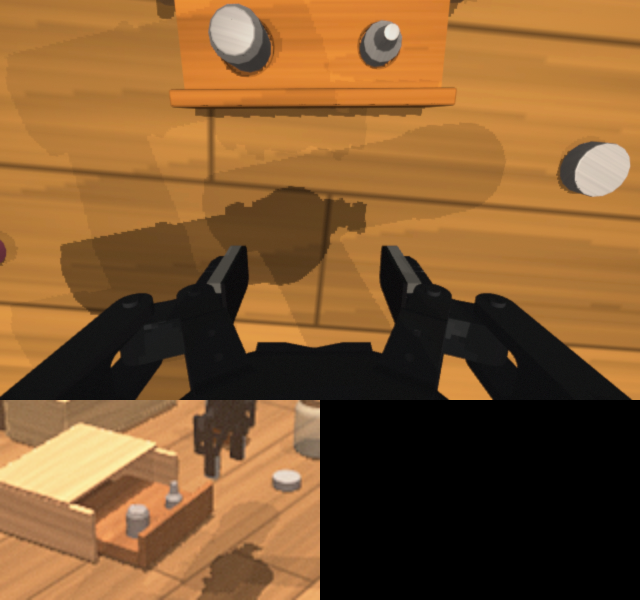

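The stopper stands upright in the pocket at about (240,40), the pourer stands at (381,45), and the panel edge is level, spanning 171–456, so the tool is centred on it. Now shut the fingers, go down to z 30 and approach the panel.

Request:
drive_tool([
  [20,0,0,0],
  [20,0,0,0],
  [20,0,0,0],
  [12,0,0,0],
  [8,0,0,0],
  [2,0,0,0],
  [0,0,0,0],
  [0,0,0,0],
], grip=0)

```text
clock: 9.93
position: [443.9, -33.6, 30.1]
ee_rot: [0.707, 0.031, -0.706, 0.031]
contact_force: [0.5, 0.1, 0.2]
gripper_width: -0.1
```

Request:
drive_tool([
  [0,0,-20,0],
  [0,0,-18,0],
  [0,0,-10,0],
  [0,0,-4,0],
  [0,0,-2,0],
  [0,0,-2,0],
  [0,0,-1,0],
  [0,0,-1,0],
  [0,0,0,0],
  [0,0,0,0],
])

```text
clock: 10.77
position: [500.5, -28.9, 29.5]
ee_rot: [-0.706, -0.031, 0.707, -0.031]
contact_force: [0.3, 0.2, 0.2]
gripper_width: 0.3
```

Request:
drive_tool([
  [0,0,-1,0],
  [0,0,-1,0],
  [0,0,-1,0],
  [0,0,-1,0],
  [0,0,-1,0],
  [0,0,-1,0],
  [0,0,-1,0],
  [0,0,-1,0],
])

```text
clock: 11.43
position: [508.5, -28.2, 29.4]
ee_rot: [-0.706, -0.031, 0.707, -0.031]
contact_force: [-1.9, -0.1, 1.8]
gripper_width: 0.2
```

Request:
drive_tool([
  [0,0,-1.5,0],
  [0,0,-1.5,0],
  [0,0,-2,0],
  [0,0,-2,0],
  [0,0,-2,0],
  [0,0,-2,0],
  [0,0,-2,0],
  [0,0,-2,0],
])

```text
clock: 12.1
position: [523.5, -26.9, 29.3]
ee_rot: [-0.706, -0.031, 0.707, -0.031]
contact_force: [-5.1, 1.5, 1.3]
gripper_width: 0.3
```

Request:
drive_tool([
  [0,0,-2,0],
  [0,0,-2,0],
  [0,0,-2,0],
  [0,0,-2,0],
  [0,0,-2,0],
  [0,0,-2,0],
  [0,0,-2,0],
  [0,0,-2,0],
  [0,0,-2,0],
  [0,0,-2,0],
])

```text
clock: 12.93
position: [542.9, -25.1, 29.2]
ee_rot: [-0.706, -0.031, 0.707, -0.031]
contact_force: [-6.1, 2.0, 3.6]
gripper_width: -0.2
```

Request:
drive_tool([
  [0,0,-2,0],
  [0,0,-2,0],
  [0,0,-2,0],
  [0,0,-2,0],
  [0,0,-1.5,0],
  [0,0,-1.5,0],
  [0,0,-1,0],
])

```text
clock: 13.52
position: [554.6, -24.1, 29.3]
ee_rot: [-0.705, -0.031, 0.707, -0.031]
contact_force: [-6.7, 1.2, 4.4]
gripper_width: -0.0
```

Request:
drive_tool([
  [0,0,-1.3,0],
  [0,0,-1.3,0],
  [0,0,-1.3,0],
])

```text
clock: 13.77
position: [558.3, -23.8, 29.2]
ee_rot: [-0.705, -0.031, 0.708, -0.031]
contact_force: [-6.8, 2.3, 3.8]
gripper_width: 0.2
```

Request:
drive_tool([
  [0,0,-1.3,0],
  [0,0,-1.2,0],
  [0,0,-1,0],
])

```text
clock: 14.02
position: [561.7, -23.4, 29.2]
ee_rot: [-0.705, -0.031, 0.708, -0.031]
contact_force: [-6.1, 1.5, 3.9]
gripper_width: -0.0
```

Request:
drive_tool([
  [0,0,-1.3,0],
  [0,0,-1.3,0],
  [0,0,-1.3,0],
])

```text
clock: 14.27
position: [565.4, -23.1, 29.2]
ee_rot: [-0.705, -0.031, 0.708, -0.031]
contact_force: [-7.7, 1.7, 5.0]
gripper_width: 0.3
```

Request:
drive_tool([
  [0,0,-1.3,0],
  [0,0,-1.3,0],
  [0,0,-1.3,0],
])

```text
clock: 14.52
position: [569.3, -22.8, 29.2]
ee_rot: [-0.705, -0.031, 0.708, -0.031]
contact_force: [-7.7, 2.0, 3.7]
gripper_width: 0.3
```

Request:
drive_tool([
  [0,0,-1.3,0],
  [0,0,-1.3,0],
  [0,0,-1.3,0],
])

```text
clock: 14.77
position: [573.0, -22.4, 29.2]
ee_rot: [-0.705, -0.031, 0.708, -0.031]
contact_force: [-9.1, 1.6, 5.8]
gripper_width: 0.1
```

Request:
drive_tool([
  [0,0,-1,0],
  [0,0,-1,0],
])

```text
clock: 14.93
position: [574.8, -22.2, 29.2]
ee_rot: [-0.705, -0.031, 0.708, -0.031]
contact_force: [-8.6, 2.2, 6.1]
gripper_width: -0.0
```

Request:
drive_tool([
  [0,0,-1,0],
  [0,0,-1,0],
  [0,0,-1,0],
])

```text
clock: 15.18
position: [577.6, -22.0, 29.2]
ee_rot: [-0.705, -0.031, 0.708, -0.031]
contact_force: [-8.3, 2.6, 5.1]
gripper_width: -0.2
```

Request:
drive_tool([
  [0,0,-1,0],
  [0,0,-1,0],
  [0,0,-1,0],
])

```text
clock: 15.43
position: [579.9, -21.8, 29.1]
ee_rot: [-0.704, -0.031, 0.709, -0.031]
contact_force: [-10.1, 2.6, 7.4]
gripper_width: 0.1
```

Request:
drive_tool([
  [0,0,-1,0],
  [0,0,0,0],
])

```text
clock: 15.6
position: [580.5, -21.7, 29.1]
ee_rot: [-0.704, -0.031, 0.709, -0.031]
contact_force: [-11.7, 2.5, 7.2]
gripper_width: -0.1
```

Request:
drive_tool([
  [0,0,-0.8,0],
  [0,0,0,0],
  [0,0,0,0],
])

```text
clock: 15.85
position: [580.8, -21.7, 29.1]
ee_rot: [-0.704, -0.031, 0.709, -0.031]
contact_force: [-11.1, 3.2, 7.4]
gripper_width: -0.2
```

Request:
drive_tool([
  [0,0,-0.8,0],
  [0,0,0,0],
  [0,0,0,0],
])

```text
clock: 16.1
position: [581.1, -21.7, 29.1]
ee_rot: [-0.703, -0.031, 0.71, -0.031]
contact_force: [-13.3, 2.8, 9.0]
gripper_width: 0.1
```

Firm end stop at 13 N. Backing off slowly to see whether it catches (it should lose contact after about 17–20 mm).

Request:
drive_tool([
  [0,0,2,0],
  [0,0,2,0],
  [0,0,2,0],
  [0,0,2,0],
  [0,0,2,0],
  [0,0,2,0],
  [0,0,2,0],
  [0,0,2,0],
  [0,0,2,0],
])

```text
clock: 16.85
position: [567.0, -22.9, 29.3]
ee_rot: [-0.706, -0.031, 0.707, -0.031]
contact_force: [-5.1, 1.8, 2.4]
gripper_width: 0.4
```

Request:
drive_tool([
  [0,0,2,0],
  [0,0,2,0],
  [0,0,2,0],
  [0,0,2,0],
  [0,0,2,0],
  [0,0,2,0],
])

```text
clock: 17.35
position: [556.6, -24.0, 29.8]
ee_rot: [0.707, 0.031, -0.705, 0.031]
contact_force: [0.2, -0.1, 0.0]
gripper_width: -0.2
```

Force dropped to zero, so the tray stayed in. Backing away and verifying.

Request:
drive_tool([
  [0,0,10,0],
  [0,0,25,0],
  [0,0,35,0],
  [0,0,25,0],
  [-25,0,15,0],
  [-35,0,0,0],
  [-20,0,0,0],
  [0,0,0,0],
  [0,0,0,0],
  [0,0,0,0],
])

```text
clock: 18.18
position: [445.0, -33.8, 109.1]
ee_rot: [-0.706, -0.031, 0.707, -0.031]
contact_force: [-0.0, 1.0, -0.7]
gripper_width: 0.0
```

Run:
```python
from h import *
s=arm.read_state();im=arm.get_image('wrist')[:,:,::-1].copy()
t=arm.get_image('top')[:,:,::-1];sd=arm.get_image('side')[:,:,::-1]
print(s['position'],s['contact_force'],s['clock'])
b=np.zeros((600,800,3),np.uint8);b[:300,:480]=im[:300,80:560]
b[300:600,:400]=cv2.resize(t[100:250,190:390],(400,300));b[300:600,400:]=cv2.resize(sd[120:270,230:430],(400,300),interpolation=cv2.INTER_CUBIC)
cv2.imwrite('pics/w5.png',b);cv2.imwrite('pics/w5f.png',im)
```

```text
[445.01 -33.83 109.07] [-0.    0.99 -0.7 ] 18.1833
```

View pics/w5.png

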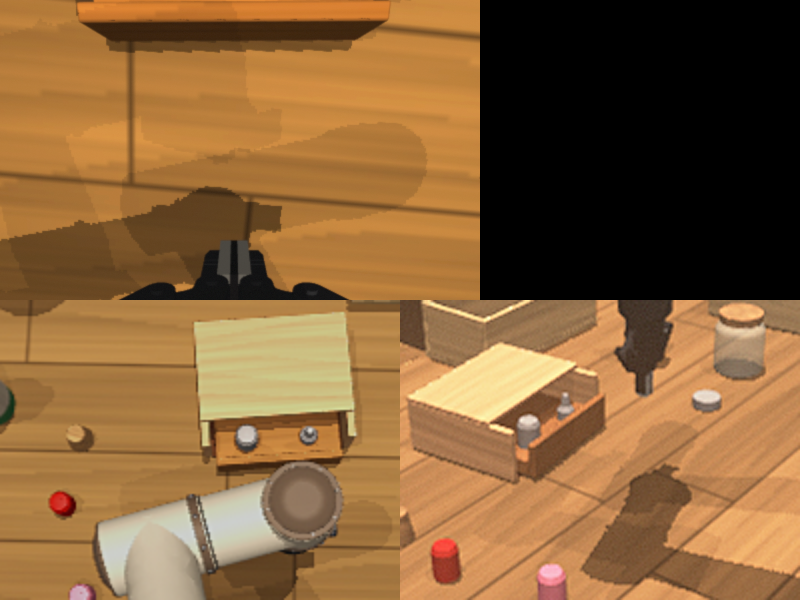

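The tray is in about a third, with the stopper and pourer upright and the bystanders in place. I'll check that it is stationary for another second.

Request:
drive_tool([
  [-10,0,10,0],
  [0,0,0,0],
  [0,0,0,0],
  [0,0,0,0],
  [0,0,0,0],
  [0,0,0,0],
  [0,0,0,0],
  [0,0,0,0],
  [10,0,-10,0],
  [0,0,0,0],
])

```text
clock: 19.17
position: [446.3, -33.7, 108.6]
ee_rot: [-0.706, -0.031, 0.707, -0.031]
contact_force: [0.7, -0.1, 0.6]
gripper_width: 0.0
```

Request:
drive_tool([
  [0,0,0,0],
  [0,0,0,0],
  [0,0,0,0],
  [0,0,0,0],
])

```text
clock: 19.5
position: [445.7, -33.7, 109.8]
ee_rot: [0.707, 0.031, -0.706, 0.031]
contact_force: [-0.3, 0.4, -0.9]
gripper_width: 0.0
```

Run:
```python
from h import *
s=arm.read_state();im=arm.get_image('wrist')[:,:,::-1].copy();a=cv2.imread('pics/w5f.png')
c=cam('wrist',s)
def edge(i): # orange panel top's lower boundary: strongest brightness drop at mid column
    v=cv2.cvtColor(i,cv2.COLOR_BGR2HSV)[:60,250:380,2].astype(float).mean(1); return int(np.argmin(np.diff(v)))
print(s['clock'],s['contact_force'],edge(a),edge(im))
p=onz(c,(313.6,edge(im)),58);print('panel',p,'travel',(p[:2]-[518.8,-28])@[np.cos(.086),np.sin(.086)])
t=arm.get_image('top')[:,:,::-1]; h=cv2.cvtColor(t,cv2.COLOR_BGR2HSV);x0,y0=303,155
m=(h[y0:178,x0:325,1]<80).astype(np.uint8);n,l,st,ce=cv2.connectedComponentsWithStats(m);i=1+np.argmax(st[1:,4])
print('stopper top px',ce[i]+[x0,y0],st[i],'expected for z45', [proj(cam('top'),np.array([558.3,25.5,z])+d*np.array([.996,.086,0])) for z in(45,) for d in (50,55)])
```

```text
19.5 [-0.31  0.36 -0.88] 21 22
panel [571.64 -23.82  58.  ] travel 53.00536672720156
stopper top px [312.87 168.26] [  5   7  11  14 117] expected for z45 [array([313.11, 169.61]), array([313.01, 168.09])]
```

Latched at about 53 mm and stationary: the 1 px change is within pose jitter. Handing in.

```bash
python3 -c "
from bench import arm
print(arm.job_done())"
```

```text
the job is handed in; nothing more can be done
None
```

The steel stopper is standing in the tray's empty pocket, and the tray is latched and holding by itself. I handed the job in at about 19.5 s of the 67 s allowed.

- **Stopper:** I took the grey one, not the red or pink ones. It went into the pocket with no contact on the way down. It met the floor at tool height 37 mm, which puts its underside at about 20 mm, the pocket floor height.
- **Tray:** I pressed the panel at its centre. Force along the travel was about 7–10 N, rising to about 13 N at the end (about 16 N in total with the sideways and vertical parts), below the 20 N limit.
- **Latch:** The tray came back and stayed in by itself. Measured from the panel edge, it sits about 53 mm in. Wrist pictures 1.3 s apart showed the edge moving by 1 pixel at most, within the arm's position jitter.
- **Final views:** The stopper and pourer are upright in their pockets, and the bystanders I could see have not moved.

Some checks disagreed or stayed loose:
- **Gripper opening:** It read about 27 mm on the 36 mm stopper because the pads appear to sink into it. The lift and weight reading showed it was held.
- **Pocket position:** The cameras differed by about 2–3 mm, and I used the wrist view.
- **Force at the end:** It briefly reached about 10 N just before the stop, slightly above the expected "under 10 N". It also had an upward part of up to 9 N, probably from friction on the panel.

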